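# Push a rinse riser into its quick coupling

### The arm

A 7-joint arm with a two-finger parallel gripper is mounted at the origin on a cart in front of the work surface, level with it; the furniture and walls round the work are solid. World frame = base frame: x ahead of the robot, y to its left, z up, the work surface at z = 0. Lengths are in m, angles in rad, forces in N, time in s.
With the tool pointing down it reaches from about 0.35 to 0.9 m from the base axis. Payload 8.1 kg.
Tool frame: the origin (TCP) lies midway between the tips of the shut fingers; the grasp point (between the pads) lies 19 mm behind it; z points along the fingers, y is the direction in which the jaws open and shut (so a half turn about z gives the same grasp; the last joint's range is limited). The gripper opens to 92 mm and grips with 3 to 60 N. Pads are 19 mm wide; open, the fingers measure 130 mm over their backs; the gripper's body (75 mm by 190 mm) begins 47 mm behind the grasp point.
Start: joints at [-1.45, 0.434, 0.025, 1.573, -0.012, 1.134, -0.075], TCP at [0.139, 0.609, 0.227] pointing down, gripper open.
Joint ranges: [-2.62, 2.62], [-0.44, 2.09], [-1.27, 1.32], [0.08, 2.57], [-1.32, 4.46], [0.12, 2], [-2.74, 2.74]. Speed limits (rad/s): [2.22, 2.22, 3.01, 3.01, 3.14, 3.14, 3.14].

### API

Orientations are given as a 3x3 rotation matrix whose columns are the frame's x, y, z axes.
In Python, from plant import bot gives the robot as it stands. The module is installed in compiled form; this text tells all that it offers.
- The arm moves only by the tool jog_arm, never from a script. Its argument "motion" is a list of rows, each a list of 5 numbers: the closure, from -1 (fully open) to 1 (shut), then the shift along the tool's x, y, z in units of 40 mm (1.0 is 40 mm), then the turn about the tool's z in units of 6 degrees (1.0 is 6 degrees). A call has 1 to 12 rows; each row shifts and turns the commanded pose from where the row before left it, along the tool's axes as they then stand; what a row does not reach is not made up. A row lasts 1/12 s, in which the tool goes at most 41.7 mm and 7.16 degrees, less where a joint would pass 70% of its speed; a pose out of reach is approached as far as the arm can. A call is refused whole if a number of a shift passes 1 or a number of a turn 1, either way. A call with a gripper value outside its range is refused whole. The fingers move at their own pace and stop on an object; "newtons" is the grip in N (left out, the last holds). Time passes only in rows, so rows that do not move let the fingers close. It gives the time, the measured TCP pose, the force and the opening at its end, in the units of the state.
- bot.sense(): the state, without advancing time (a new reading comes with each control period).
- bot.read_camera(name): name is "scene" or "top"; returns the picture (400x640x3 uint8, red, green, blue); there is no depth.
- bot.camera_model(name): a dict with "vfov" (degrees; the focal length in pixels is half the picture's height over the tangent of half this angle, whatever the lens; pixels are square), "cx", "cy" (the principal point, pixels), "extrinsics" (4x4, takes a point from camera to world coordinates). Camera axes: x right, y down, z forward; pixel columns grow to the right and rows downward; lengths in m; the calibration is good to about 2 mm. A picture is of the moment at which its call begins. camera_model takes no time and is no camera call.
- bot.close_job(): hands the job in, once; it reports no verdict.
Trained networks look in the newest picture that a camera, given by its name, has taken for a name from the list of things; names that differ only in an ending like _2 or _b are one class to them, and where a whole thing is asked for, a point or a joint stands for the part that bears it (a point fixed in the world has none). Each returns a list of dicts, best first, with "conf" (0 to 1); they miss things now and then, are a little off and sometimes report something else, mostly with a low value. They report only what shows in the picture. A call takes as long as a camera call.
- bot.recognise(query, camera): "xyz" ([x, y, z] in m, in world coordinates, good to about 4 mm: the middle of the surface that is visible of it).
- bot.trace(query, camera): "region" (400x640 bool, what is visible of it).
- bot.place_of(query, camera): "xyz" ([x, y, z] in m, in world coordinates, good to about 4 mm: a listed point, or the origin of a listed thing).
The state is a dict: "time_s": time; "joint_positions": joint angles; "joint_vel": joint speeds; "tau": joint torques, N m; "eef_pos": TCP position; "eef_rot": TCP orientation; "force": force on the tool from outside, world axes, zero at the start; "moment": the same for the moment, N m; "width": finger opening in m.
Only numpy, scipy, OpenCV 4.12 (cv2) and the standard library are available. Lean on these libraries where they do the work, as an engineer would, in place of code of your own. Each camera call takes 0.05 s, during which the arm holds its last target. There are 200 camera calls.

### The job

Take the rinse riser out of the drying stand and push it gently, tip down, into the push-in fitting in the middle of the jug rinser, feeling for the grip: go on until it has caught, but do not ram it against the valve beneath. Then tug it lightly upward, so that the blue collar lifts a little, to prove that it is held, without wrenching it. Let go and leave it standing upright, fully home in the fitting, and leave everything else where it is.

Things in the scene. Friction and masses are not known exactly. Their poses are not given: they have to be found in the camera images.
- riser_grip (a point): Centre of the dark grey grip (22 mm diameter, 48 mm high) of the rinse riser: a loose rigid steel tube, 121 mm long, 0.12 kg; z up along it. Its spray head, as thick as the grip, ends 33 mm above this point; its flange (30 mm diameter) spans 24 to 28 mm below. It starts upright in the stand, flange resting on the plate 70 mm above the counter; lift it 65 mm or more to clear the plate
- riser_tip (a point): Centre of the riser's lower end face, 88 mm below riser_grip; z up along the riser. The lowest 12 mm are the head that gets gripped: 18 mm in diameter, its lower 8 mm tapered to 9 mm, its top a square shoulder. Between head and flange is a shank 10 mm in diameter
- fitting_mouth (a point): Centre of the fitting's mouth, 85 mm above the counter; z up. Vertical bore 20.4 mm in diameter with a lead-in 26 mm wide, 5 mm deep. Hidden inside: four sprung jaws, a sprung valve below. Their depth differs between fittings: the jaws catch the riser with its tip 30 to 42 mm below the mouth; feel for it. Spreading them takes 3 to 8 N; at the catch, with the valve, 8 to 12 N
- rinser: Jug rinser, fixed: round steel drip tray 132 mm in diameter, 18 mm high, with the fitting, a white upright barrel 42 mm in diameter, in its middle. Origin on the counter at its centre. Do not press the riser against the barrel with more than 30 N
- valve (a joint): Depression (m) of the hidden valve: 0 at rest, met by the tip 4 mm before the catch; it pushes back with 2 N and 2 N more per mm. It must pass 0.004 for the jaws to catch; with the riser caught it stays at about 0.0035 to 0.004, uncaught it returns to 0. Overloaded above 0.0085 (about 18 N of push, 4.5 mm past the catch)
- collar (a joint): Lift (m) of the blue collar round the mouth (37 mm outer, 27 mm inner diameter, its top 5 mm above the mouth): 0 at rest. The jaws hang on it: pulling a caught riser up lifts both against a spring. 1.5 mm, about 11 N, counts as the tug; 17 N lift it about 3.3 mm; above 0.0055 (about 20 N) the riser is being wrenched. It sinks back to 0 when the pull ends
- stand: Drying stand, fixed: white plate 70 x 100 x 8 mm on four legs, top 70 mm above the counter; origin on the counter under its centre. It has two holes 21 mm in diameter, 24 mm to either side of its centre along its y axis; the riser stands in the one on the +y side
- shaker: Steel flour shaker, 61 mm in diameter, 84 mm high, loose; origin at its underside. Leave it where it is
- tape: Roll of masking tape lying flat, 104 mm across, 25 mm high, loose; origin at its underside. Leave it where it is
- bar: White uncut bar of sweet, 47 x 152 x 34 mm, loose; origin at its underside. Leave it where it is

How it is judged:
On the way, in this order (a step that is already met when the one before it is completed fails the run):
1. the riser has been pushed past the grip, pressing the valve down by more than 3.2 mm (value of joint valve above 0.0032 m and horizontal distance between riser_tip and fitting_mouth below 0.005 m), for 0.2 s.
2. the caught riser has been tugged, lifting the collar by more than 1.5 mm (value of joint collar above 0.0015 m and z of riser_tip in the frame of fitting_mouth below -0.018 m and horizontal distance between riser_tip and fitting_mouth below 0.005 m), for 0.1 s.
At the end, for the whole second after the job is handed in: The riser stands upright (within 0.1 rad) in the fitting, its tip within 5 mm of the fitting's axis, held by the jaws so that the valve stays pressed by more than 2.5 mm, and the collar is back down (less than 1.5 mm) (value of joint valve above 0.0025 m and value of joint collar below 0.0015 m and horizontal distance between riser_tip and fitting_mouth below 0.005 m and angle between riser_grip's own z axis and vertical below 0.1 rad); the robot touches nothing.
It fails at once if the valve is overloaded (pressed more than 8.5 mm) (value of joint valve above 0.0085 m).
It fails at once if the riser is wrenched (collar lifted more than 5.5 mm) (value of joint collar above 0.0055 m).
It fails at once if the riser is pressed against the fitting's barrel with more than 30 N (contact force between riser and rinser above 30 N).
It fails at once if the shaker, the tape roll or the bar of sweet is moved by more than 20 mm (distance of any of shaker, tape, bar from where it was at the start of the episode above 0.02 m).
It also fails if it takes over 54 s, if anything falls off the work surface, if the arm or the gripper's body presses on something with over 40 N, if the wrist force passes 120 N, or if a joint passes its speed limit or range.

## Working session

There is one attempt and no reset: what is moved stays moved. The work goes in short steps, Python scripts to look and compute and a tool call to move; the robot and the scene stay as the last step left them, time stands still between calls to the robot, and variables do not carry over. Pictures are saved under pics/ and viewed, about 8 in all and at most 12, crops included, and the job is handed in when it is done.

Besides the shell and the picture viewer there is one more tool, called after ">>>" as a command line: name --pt "numbers of a row" for each row, then --argument value for the rest. jog_arm: Moves the arm, as the interface text tells. Its arguments: {"type":"object","properties":{"motion":{"type":"array","items":{"type":"array","items":{"type":"number"}}},"newtons":{"type":"number"}},"required":["motion"]}

```bash
mkdir -p pics; python3 - <<'E'
from plant import bot
import cv2,numpy as np
s=bot.sense();print({k:np.round(v,3).tolist() for k,v in s.items()})
for c in("scene","top"):
    im=bot.read_camera(c);cv2.imwrite(f"pics/{c}0.png",im[:,:,::-1])
    m=bot.camera_model(c);print(c,m['vfov'],m['cx'],m['cy'],np.round(m['extrinsics'],3).tolist())
    for q in("riser_grip","riser_tip","fitting_mouth","rinser","stand","shaker","tape","bar"):
        print(c,q,[(np.round(d['xyz'],3).tolist(),round(d['conf'],2)) for d in bot.place_of(q,c)[:2]])
print(bot.sense()['time_s'])
E
```

```text
{'time_s': 0.0, 'joint_positions': [-1.45, 0.435, 0.025, 1.574, -0.012, 1.134, -0.075], 'joint_vel': [0.0, 0.0, -0.0, 0.0, -0.002, 0.0, 0.001], 'tau': [-0.0, -66.785, 0.985, -31.447, -0.061, 0.042, 0.0], 'eef_pos': [0.139, 0.609, 0.226], 'eef_rot': [[-0.975, 0.222, -0.0], [0.222, 0.975, -0.002], [-0.0, -0.002, -1.0]], 'force': [0.662, -0.267, -0.333], 'moment': [-0.045, -0.022, 0.065], 'width': 0.092}
scene 49.33880669247236 319.82570723303184 204.6193692478007 [[0.602, -0.361, 0.713, -0.038], [-0.799, -0.266, 0.539, -0.566], [-0.005, -0.894, -0.449, 0.51], [0.0, 0.0, 0.0, 1.0]]
scene riser_grip [([0.491, 0.19, 0.097], 0.57)]
scene riser_tip [([0.492, 0.195, 0.008], 0.56)]
scene fitting_mouth [([0.498, -0.107, 0.085], 0.84)]
scene rinser [([0.5, -0.112, 0.002], 0.97)]
scene stand [([0.507, 0.17, -0.0], 0.76)]
scene shaker [([0.752, 0.212, 0.002], 0.59)]
scene tape [([0.55, -0.328, -0.002], 0.59)]
scene bar [([0.803, 0.066, -0.002], 0.61)]
top 54.881278527275875 322.00511898478675 202.93452484743872 [[-0.155, -0.966, 0.206, 0.459], [-0.988, 0.152, -0.033, -0.032], [0.001, -0.209, -0.978, 0.957], [0.0, 0.0, 0.0, 1.0]]
top riser_grip [([0.494, 0.191, 0.098], 0.66)]
top riser_tip []
top fitting_mouth [([0.505, -0.112, 0.087], 0.65)]
top rinser [([0.498, -0.107, -0.0], 0.82)]
top stand [([0.506, 0.168, 0.001], 0.8)]
top shaker [([0.755, 0.209, -0.005], 0.9)]
top tape [([0.552, -0.325, -0.005], 0.78)]
top bar [([0.803, 0.068, 0.002], 0.94)]
0.9
```

```bash
cat > h.py <<'E'
import numpy as np
from plant import bot
def proj(c,p):
    m=bot.camera_model(c);T=np.linalg.inv(m['extrinsics']);q=T[:3,:3]@np.array(p)+T[:3,3]
    f=200/np.tan(np.radians(m['vfov']/2));return np.array([m['cx']+f*q[0]/q[2],m['cy']+f*q[1]/q[2]])
E
python3 - <<'E'
import cv2,numpy as np
from h import *
a=cv2.imread("pics/scene0.png");b=cv2.imread("pics/top0.png")
out=[]
for c,im in(("scene",a),("top",b)):
    pts=[((.493,.191,z),(0,0,255)) for z in(.097,.13)]+[((.5,-.109,.085),(0,255,0)),((.5,-.109,.0),(0,255,0))]
    for p,col in pts:
        u=proj(c,p);print(c,p,u.round(1));
    # circles: collar top r18.5 z .09; head top r11 z .13; tray r66 z.018
    for ctr,r in(((.5,-.109,.09),.0185),((.493,.191,.13),.011),((.5,-.109,.018),.066)):
        P=np.array([proj(c,(ctr[0]+r*np.cos(t),ctr[1]+r*np.sin(t),ctr[2])) for t in np.linspace(0,6.28,40)])
        cv2.polylines(im,[np.int32(P*16)],True,(0,0,255),1,cv2.LINE_AA,4)
    out.append(im)
cv2.imwrite("pics/s1.png",out[0]);cv2.imwrite("pics/both.png",np.vstack([cv2.resize(out[0],(480,300),interpolation=3),cv2.resize(out[1],(480,300),interpolation=3)]))
u=proj("top",(.5,-.109,.09)).astype(int);v=proj("top",(.493,.191,.13)).astype(int)
u2=proj("scene",(.5,-.109,.09)).astype(int);v2=proj("scene",(.493,.191,.13)).astype(int)
cr=lambda im,p:cv2.resize(im[max(p[1]-40,0):p[1]+60,p[0]-50:p[0]+50],(390,295),interpolation=2)
cv2.imwrite("pics/crops.png",np.vstack([np.hstack([cr(out[1],u),cr(out[1],v)]),np.hstack([cr(out[0],u2),cr(out[0],v2)])]))
E
```

```text
scene (0.493, 0.191, 0.097) [193.1 193.7]
scene (0.493, 0.191, 0.13) [191.1 180.1]
scene (0.5, -0.109, 0.085) [299.2 238.5]
scene (0.5, -0.109, 0.0) [300.3 275.5]
top (0.493, 0.191, 0.097) [218.4 285.8]
top (0.493, 0.191, 0.13) [214.2 285.8]
top (0.5, -0.109, 0.085) [352.9 261.3]
top (0.5, -0.109, 0.0) [350.1 263.4]
```

View pics/both.png

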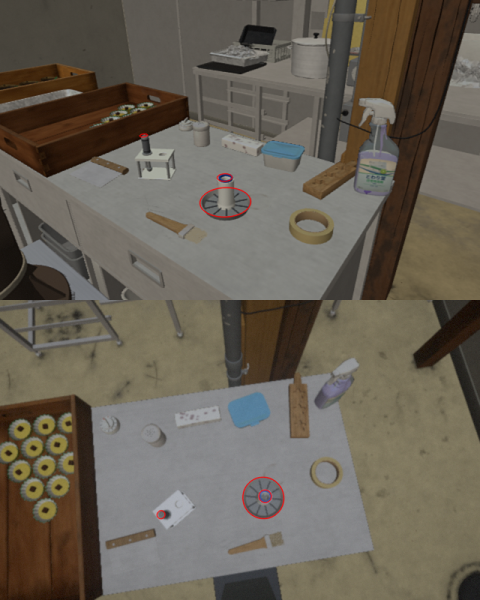

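View pics/crops.png

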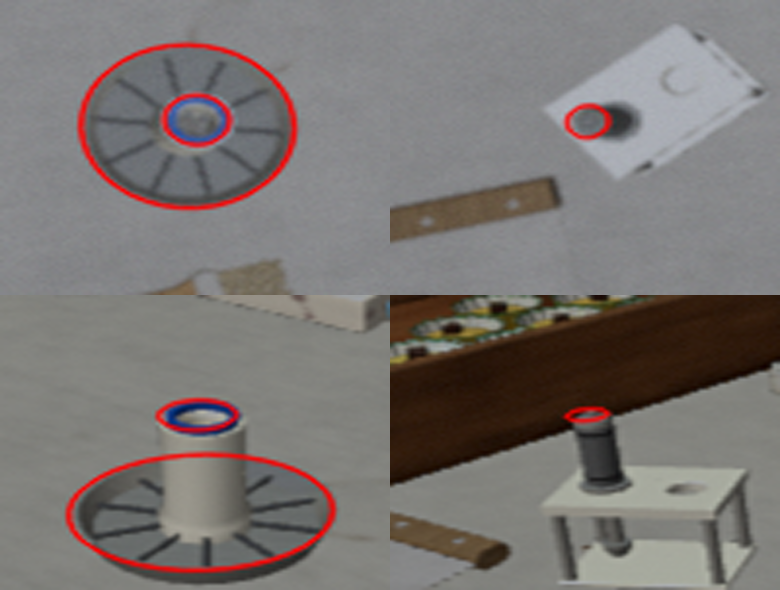

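The overlays sit within about 1–2 px. Crops show the collar (top cam about 352,261) and the riser in the left-hand hole (about 214,286). I'll refine both from outlines before moving.

```bash
python3 - <<'E'
import cv2,numpy as np
from h import *
from scipy.optimize import least_squares
def cyl(c,x,y,segs):
    P=[]
    for r,z0,z1 in segs:
        for z in(z0,z1):
            P+= [proj(c,(x+r*np.cos(t),y+r*np.sin(t),z)) for t in np.linspace(0,6.28,48)]
    return np.array(P)
def ctr(P):
    h=cv2.convexHull(np.float32(P));return (h[:,0].min(0)+h[:,0].max(0))/2
obs={}
for c in("scene","top"):
    im=cv2.imread(f"pics/{c}0.png").astype(int);u=proj(c,(.5,-.109,.09)).astype(int)
    w=im[u[1]-15:u[1]+15,u[0]-20:u[0]+20];m=(w[:,:,0]-w[:,:,2]>30)
    ys,xs=np.nonzero(m);obs[c]=np.array([(xs.min()+xs.max())/2+u[0]-20,(ys.min()+ys.max())/2+u[1]-15])
    print(c,'blue',obs[c],xs.ptp() if hasattr(xs,'ptp') else np.ptp(xs)+1,np.ptp(ys)+1,m.sum())
# riser outline
seg=[(.011,.074,.131),(.015,.070,.074)]
ro={}
for c in("scene","top"):
    bot.read_camera(c);d=bot.trace("riser_grip",c)
    if d:
        m=d[0]['region'];ys,xs=np.nonzero(m);ro[c]=m
        print(c,d[0]['conf'],xs.min(),xs.max(),ys.min(),ys.max())
        P=cyl(c,.493,.191,seg);print(' model',P.min(0).round(1),P.max(0).round(1))
    P=cyl(c,.5,-.109,[(.0185,.0885,.09)]);print(' collar model ctr',ctr(P).round(1),P.min(0).round(1),P.max(0).round(1))
def f(p):
    return np.concatenate([ctr(cyl(c,p[0],p[1],[(.0185,.087,.09)]))-obs[c] for c in obs])
s=least_squares(f,[.5,-.109]);print('collar xy',s.x,f(s.x).round(1))
E
```

```text
scene blue [300.5 237. ] 20 13 145
top blue [353.5 261.5] 18 18 151
scene 0.83 189 202 179 228
 model [185.9 177.7] [201.6 207.5]
 collar model ctr [299.1 236.6] [289.3 231.2] [309. 242.]
top 0.57 211 229 278 293
 model [208.9 278.9] [228.2 292.6]
 collar model ctr [353.  261.3] [344.7 252.9] [361.3 269.6]
collar xy [ 0.5   -0.109] [-1.4 -0.  -0.5 -0.2]
```

>>> jog_arm --pt "-1 -0.45 -0.35 0 0" --pt "-1 -0.7 -0.5 0 0" --pt "-1 -0.7 -0.53 0 0" --pt "-1 -0.7 -0.53 0 0" --pt "-1 -0.7 -0.53 0 0" --pt "-1 -0.7 -0.53 0 0" --pt "-1 -0.7 -0.53 0 0" --pt "-1 -0.7 -0.53 0 0" --pt "-1 -0.7 -0.53 0 0" --pt "-1 -0.7 -0.53 0 0" --pt "-1 -0.7 -0.53 0 0" --pt "-1 -0.7 -0.53 0 0"

```text
time_s: 2.1
eef_pos: [0.4029, 0.2958, 0.227]
eef_rot: [[-0.975, 0.222, 0.0], [0.222, 0.975, 0.001], [-0.0, 0.001, -1.0]]
force: [0.4, 0.1, -0.2]
width: 0.0916
```

```bash
python3 - <<'E'
import numpy as np
from h import *
def J(c,p):
    return np.array([(proj(c,np.add(p,e))-proj(c,p))/.001 for e in([.001,0,0],[0,.001,0])]).T
A=np.vstack([J(c,(.5,-.109,.09)) for c in("scene","top")])
print('d collar',np.linalg.lstsq(A,[1.4,.4,.5,.2],rcond=None)[0], (A*.001).round(2))
A=np.vstack([J(c,(.493,.191,.1)) for c in("scene","top")])[[0,2,3]]
print('d riser',np.linalg.lstsq(A,[1.7,1.4,-.2],rcond=None)[0])
E
```

```text
d collar [ 0.00012176 -0.00211073] [[ 0.34 -0.41]
 [-0.22 -0.16]
 [-0.08 -0.44]
 [-0.45  0.07]]
d riser [ 0.00064279 -0.00358714]
```

>>> jog_arm --pt "-1 -0.56 -0.425 0 0" --pt "-1 -0.56 -0.425 0 0" --pt "-1 -0.56 -0.425 0 0" --pt "-1 -0.56 -0.425 0 0" --pt "-1 -0.56 -0.425 0 0" --pt "-1 0 0 0.5 0" --pt "-1 0 0 0.5 0" --pt "-1 0 0 0.5 0" --pt "-1 0 0 0.3 0" --pt "-1 0 0 0 0" --pt "-1 0 0 0 0"

```text
time_s: 3.02
eef_pos: [0.4921, 0.1893, 0.1546]
eef_rot: [[-0.975, 0.222, -0.001], [0.222, 0.975, -0.001], [0.001, -0.001, -1.0]]
force: [-1.1, 0.2, -0.2]
width: 0.0917
```

```bash
python3 - <<'E'
import cv2,numpy as np
from h import *
o=[]
for c in("scene","top"):
    im=bot.read_camera(c)[:,:,::-1].copy();u=proj(c,(.493,.189,.12)).astype(int)
    o.append(cv2.resize(im[u[1]-60:u[1]+60,u[0]-60:u[0]+60],(400,400),interpolation=2))
cv2.imwrite("pics/g1.png",np.hstack(o));print(bot.sense()['eef_pos'])
E
```

```text
[0.4929407  0.18974257 0.15572084]
```

View pics/g1.png

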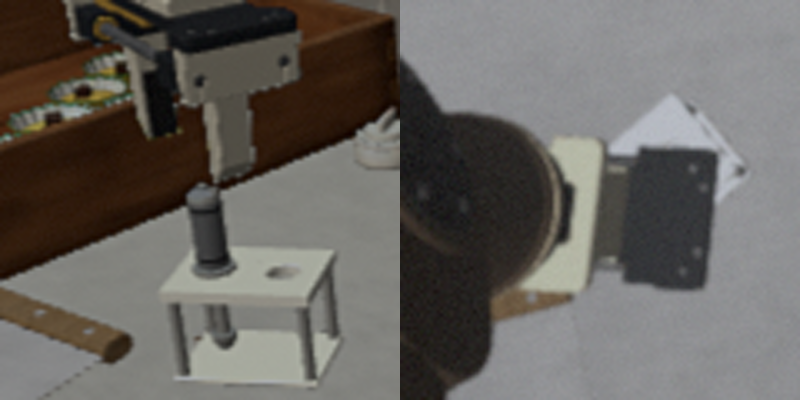

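Both fingers straddle the riser (head at about 205,195 in the left crop). Descend.

>>> jog_arm --pt "-1 0 0 0.4 0" --pt "-1 0 0 0.5 0" --pt "-1 0 0 0.5 0" --pt "-1 0 0 0.4 0" --pt "-1 0 0 0 0" --pt "-1 0 0 0 0" --newtons 8

```text
time_s: 3.62
eef_pos: [0.4925, 0.1895, 0.0833]
eef_rot: [[-0.975, 0.222, -0.0], [0.222, 0.975, -0.0], [0.0, -0.0, -1.0]]
force: [0.1, -0.4, -0.3]
width: 0.0918
```

>>> jog_arm --pt "1 0 0 0 0" --pt "1 0 0 0 0" --pt "1 0 0 0 0" --pt "1 0 0 0 0" --pt "1 0 0 0 0" --pt "1 0 0 0 0" --pt "1 0 0 0 0" --pt "1 0 0 0 0" --pt "1 0 0 0 0" --pt "1 0 0 0 0" --newtons 8

```text
time_s: 4.45
eef_pos: [0.4923, 0.1894, 0.0827]
eef_rot: [[-0.975, 0.222, -0.0], [0.222, 0.975, -0.0], [0.0, -0.0, -1.0]]
force: [-0.7, 0.2, 0.1]
width: 0.0297
```

>>> jog_arm --pt "1 0 0 0 0" --pt "1 0 0 0 0" --pt "1 0 0 0 0" --pt "1 0 0 0 0" --pt "1 0 0 0 0" --pt "1 0 0 0 0" --newtons 35

```text
time_s: 4.95
eef_pos: [0.4923, 0.1894, 0.0827]
eef_rot: [[-0.975, 0.222, -0.0], [0.222, 0.975, 0.0], [0.0, 0.0, -1.0]]
force: [0.7, 0.6, -1.0]
width: 0.0213
```

>>> jog_arm --pt "1 0 0 -0.1 0" --pt "1 0 0 -0.25 0" --pt "1 0 0 -0.4 0" --pt "1 0 0 -0.45 0" --pt "1 0 0 -0.45 0" --pt "1 0 0 -0.45 0" --pt "1 0 0 -0.45 0" --pt "1 0 0 -0.45 0" --pt "1 0 0 0 0" --pt "1 0 0 0 0" --pt "1 0 0 0 0"

```text
time_s: 5.87
eef_pos: [0.4919, 0.1893, 0.2025]
eef_rot: [[-0.975, 0.222, -0.0], [0.222, 0.975, -0.0], [0.0, -0.0, -1.0]]
force: [-0.6, 0.7, -1.7]
width: 0.0213
```

>>> jog_arm --pt "1 -0.05 -0.2 0 0" --pt "1 -0.1 -0.4 0 0" --pt "1 -0.17 -0.667 0 0" --pt "1 -0.17 -0.667 0 0" --pt "1 -0.17 -0.667 0 0" --pt "1 -0.17 -0.667 0 0" --pt "1 -0.17 -0.667 0 0" --pt "1 -0.17 -0.667 0 0" --pt "1 -0.17 -0.667 0 0" --pt "1 -0.17 -0.667 0 0" --pt "1 -0.17 -0.667 0 0" --pt "1 -0.182 -0.672 0 0"

```text
time_s: 6.87
eef_pos: [0.4991, -0.1127, 0.2019]
eef_rot: [[-0.975, 0.222, -0.002], [0.222, 0.975, -0.0], [0.002, -0.0, -1.0]]
force: [1.1, -0.5, -1.3]
width: 0.0213
```

>>> jog_arm --pt "1 0 0 0 0" --pt "1 0 0 0 0" --pt "1 0 0 0 0" --pt "1 0 0 0 0" --pt "1 0 0 0 0" --pt "1 0 0 0 0"

```text
time_s: 7.37
eef_pos: [0.5003, -0.1099, 0.2026]
eef_rot: [[-0.975, 0.22, -0.0], [0.22, 0.975, 0.0], [0.0, 0.0, -1.0]]
force: [0.1, 0.0, -1.2]
width: 0.0213
```

```bash
cat > look.py <<'E'
import cv2,numpy as np,sys
from h import *
n=sys.argv[1];o=[]
s=bot.sense();print(s['eef_pos'].round(4),s['force'].round(2),s['moment'].round(3),s['width'])
for c in("scene","top"):
    im=bot.read_camera(c)[:,:,::-1].copy();cv2.imwrite(f"pics/{n}_{c}.png",im)
    for q in("riser_tip","riser_grip","fitting_mouth"):
        print(c,q,[(np.round(d['xyz'],4).tolist(),round(d['conf'],2)) for d in bot.place_of(q,c)[:1]])
    u=proj(c,(.5,-.111,.12)).astype(int);print(c,'crop origin',u-50)
    o.append(cv2.resize(im[u[1]-50:u[1]+50,u[0]-50:u[0]+50],(400,400),interpolation=2))
cv2.imwrite(f"pics/{n}.png",np.hstack(o))
E
python3 look.py h1
```

```text
[ 0.5003 -0.1099  0.2026] [ 0.06  0.04 -1.2 ] [-0.048 -0.084  0.002] 0.021290894035120064
scene riser_tip [([0.499, -0.1038, 0.1231], 0.94)]
scene riser_grip [([0.4999, -0.1112, 0.2133], 0.9)]
scene fitting_mouth [([0.5017, -0.1075, 0.0852], 0.88)]
scene crop origin [249 172]
top riser_tip [([0.4999, -0.1081, -0.0046], 0.61)]
top riser_grip []
top fitting_mouth []
top crop origin [305 210]
```

View pics/h1.png

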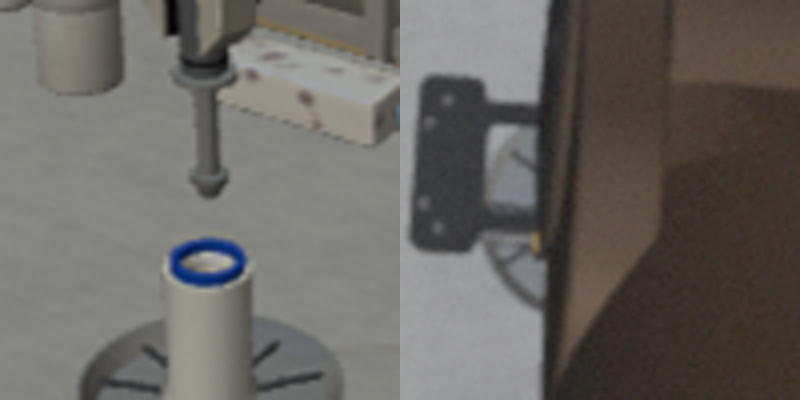

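```bash
python3 - <<'E'
import cv2,numpy as np
from h import *
im=cv2.imread("pics/h1_scene.png").astype(int)
w=im[225:250,285:320];m=(w[:,:,0]-w[:,:,2]>30);ys,xs=np.nonzero(m);print('blue',xs.min()+285,xs.max()+285,ys.min()+225,ys.max()+225)
def ext(x,y,disks):
    P=np.array([proj("scene",(x+r*np.cos(t),y+r*np.sin(t),z)) for r,z in disks for t in np.linspace(0,6.28,60)]);return P.min(0).round(1),P.max(0).round(1)
print('collar',ext(.5,-.111,[(.0185,.09),(.0185,.085)]))
dz=.130
X,Y=.5003,-.1099
print('tip+head',ext(X,Y,[(.0045,dz),(.009,dz+.008),(.009,dz+.012)]),'flange',ext(X,Y,[(.015,dz+.06),(.015,dz+.064)]))
d=bot.read_camera("scene");t=bot.trace("riser_grip","scene")
if t:
    ys,xs=np.nonzero(t[0]['region'])
    for r in range(ys.min(),ys.max()+1):
        q=xs[ys==r];print(r,q.min(),q.max(),end=' | ')
E
```

```text
blue 291 310 231 243
collar (array([290.1, 231.6]), array([309.8, 244. ]))
tip+head (array([293.9, 209.5]), array([303.9, 218.7])) flange (array([289.6, 182.3]), array([306.6, 191.3]))
160 296 296 | 161 295 297 | 162 294 297 | 163 294 297 | 164 293 297 | 165 293 297 | 166 293 297 | 167 293 297 | 168 293 297 | 169 293 297 | 170 293 297 | 171 293 297 | 172 294 297 | 173 294 297 | 174 294 297 | 175 294 297 | 176 294 297 | 177 294 298 | 178 294 298 | 179 294 298 | 180 294 298 | 181 294 298 | 182 294 298 | 183 294 298 | 184 294 298 | 185 294 305 | 186 294 305 | 187 294 306 | 188 293 307 | 189 293 307 | 190 293 307 | 191 293 307 | 192 294 306 | 193 295 304 | 194 297 302 | 195 298 302 | 196 298 302 | 197 298 302 | 198 298 302 | 199 298 303 | 200 298 303 | 201 298 303 | 202 298 303 | 203 298 303 | 204 298 303 | 205 298 303 | 206 298 303 | 207 298 303 | 208 298 303 | 209 298 303 | 210 298 303 | 211 299 304 | 212 298 304 | 213 298 304 | 214 297 305 | 215 297 305 | 216 297 305 | 217 297 304 | 218 298 304 | 219 299 303 | 220 300 302 |
```

>>> jog_arm --pt "1 0.042 0.016 0 0" --pt "1 0 0 0.2 0" --pt "1 0 0 0.3 0" --pt "1 0 0 0.2 0" --pt "1 0 0 0.1 0" --pt "1 0 0 0.05 0" --pt "1 0 0 0.05 0" --pt "1 0 0 0 0" --pt "1 0 0 0 0"

```text
time_s: 8.62
eef_pos: [0.499, -0.1099, 0.1669]
eef_rot: [[-0.975, 0.222, 0.0], [0.222, 0.975, -0.0], [-0.0, 0.0, -1.0]]
force: [0.1, -0.7, -1.1]
width: 0.0212
```

```bash
python3 look.py h2
```

```text
[ 0.499  -0.1099  0.1669] [ 0.06 -0.7  -1.07] [-0.018 -0.046  0.021] 0.021173611617255634
scene riser_tip [([0.4971, -0.1057, 0.0865], 0.72)]
scene riser_grip [([0.4966, -0.1109, 0.175], 0.96)]
scene fitting_mouth [([0.4989, -0.1082, 0.0811], 0.76)]
scene crop origin [249 172]
top riser_tip []
top riser_grip []
top fitting_mouth []
top crop origin [305 210]
```

View pics/h2.png

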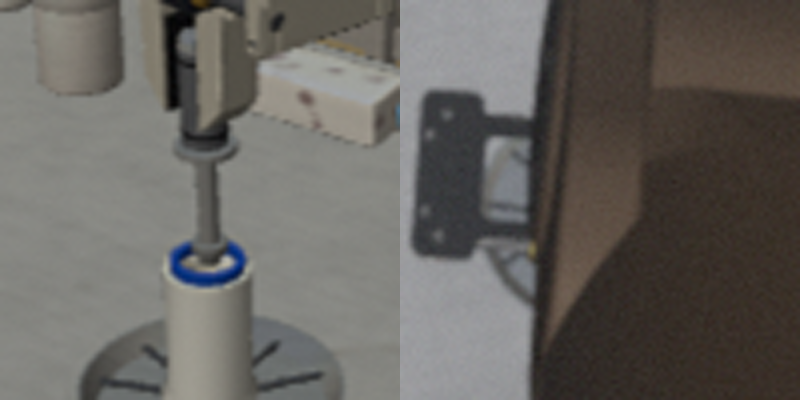

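```bash
python3 - <<'E'
import cv2,numpy as np
from h import *
a=cv2.imread("pics/scene0.png");b=cv2.imread("pics/h2_scene.png")
x0,y0,S=280,215,9
def draw(im,ctr,disks,sh,col):
    for r,z in disks:
        P=np.array([proj("scene",(ctr[0]+r*np.cos(t),ctr[1]+r*np.sin(t),z)) for t in np.linspace(0,6.29,60)])+sh
        cv2.polylines(im,[np.int32(((P-[x0,y0]+.5)*S)*16)],True,col,1,cv2.LINE_AA,4)
o=[]
sh=np.array([.6,-.4])  # collar (.5,-.109) bias guess
for k in(0,1):
    im=cv2.resize((a,b)[k][y0:y0+45,x0:x0+42],None,fx=S,fy=S,interpolation=2)
    draw(im,(.5,-.110),[(.0185,.09),(.0135,.09)],sh,(0,255,255))
    if k: draw(im,(.5,-.110),[(.0045,.0943),(.009,.1023),(.009,.1063)],sh,(0,0,255))
    o.append(im)
cv2.imwrite("pics/h3.png",np.hstack(o))
E
```

```text
(no output)
```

View pics/h3.png

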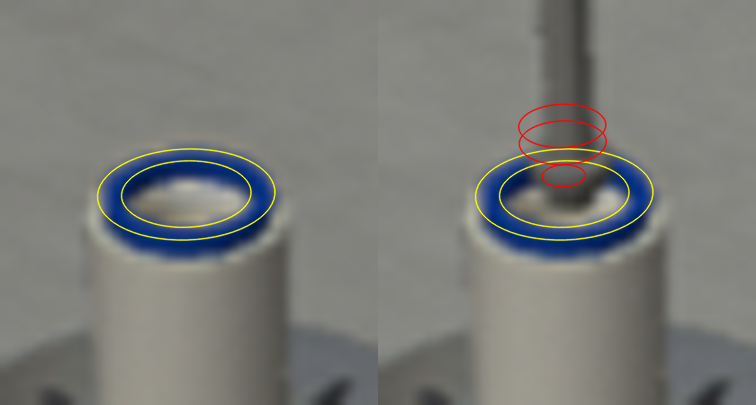

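```bash
python3 - <<'E'
import cv2,numpy as np
from h import *
b=cv2.imread("pics/h2_scene.png")
R=bot.sense()['eef_rot'];T=np.array([.499,-.1099,.1669])
x0,y0,S=275,170,9
im=cv2.resize(b[y0:y0+55,x0:x0+62],None,fx=S,fy=S,interpolation=2)
def pl(P,col):
    P=np.array([proj("scene",p) for p in P]);print(P.round(1).tolist()) if len(P)<9 else 0
    cv2.polylines(im,[np.int32(((P-[x0,y0]+.5)*S)*16)],True,col,1,cv2.LINE_AA,4)
for s in(1,-1):
    pl([T+R@np.array([a,s*c,0]) for a,c in((-.0095,.011),(.0095,.011),(.0095,.025),(-.0095,.025))],(0,0,255))
    pl([T+R@np.array([a,s*.011,h]) for a,h in((-.0095,0),(.0095,0),(.0095,-.03),(-.0095,-.03))],(0,255,0))
for r,z in((.015,.1585),(.015,.1545),(.011,.1915)):
    pl([(T[0]+.001+r*np.cos(t),T[1]+r*np.sin(t),z) for t in np.linspace(0,6.29,60)],(0,255,255))
cv2.imwrite("pics/h4.png",im)
E
```

```text
[[298.5, 196.2], [290.1, 199.2], [285.6, 196.7], [293.9, 193.8]]
[[298.5, 196.2], [290.1, 199.2], [289.5, 184.0], [298.1, 181.2]]
[[306.0, 200.2], [297.6, 203.3], [302.5, 206.0], [310.9, 202.9]]
[[306.0, 200.2], [297.6, 203.3], [297.1, 187.9], [305.7, 185.0]]
```

View pics/h4.png

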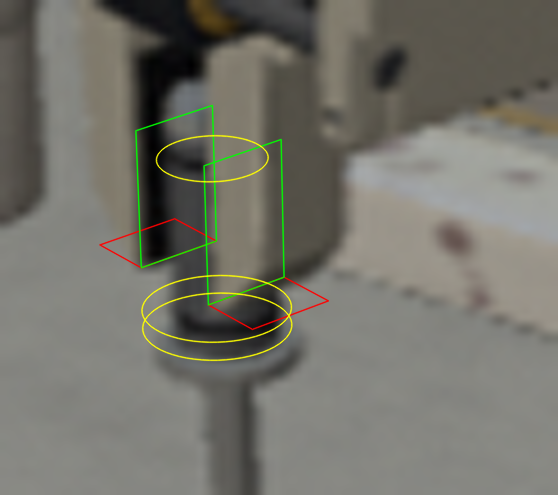

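The fingers match the calibration, but the riser hangs about 5 mm lower than nominal in the grip. So its tip is at about z = 0.089, roughly 2 mm off-axis. I'll correct that and enter slowly.

>>> jog_arm --pt "1 0.04 0.025 0 0" --pt "1 0 0 0 0" --pt "1 0 0 0.05 0" --pt "1 0 0 0.05 0" --pt "1 0 0 0.05 0" --pt "1 0 0 0.05 0" --pt "1 0 0 0 0" --pt "1 0 0 0 0" --newtons 50

```text
time_s: 9.68
eef_pos: [0.4974, -0.1085, 0.1585]
eef_rot: [[-0.975, 0.222, -0.0], [0.222, 0.975, -0.0], [0.0, -0.0, -1.0]]
force: [0.0, 0.8, -0.6]
width: 0.0208
```

>>> jog_arm --pt "1 0 0 0.05 0" --pt "1 0 0 0.05 0" --pt "1 0 0 0.05 0" --pt "1 0 0 0.05 0" --pt "1 0 0 0 0" --pt "1 0 0 0 0"

```text
time_s: 10.18
eef_pos: [0.4974, -0.1085, 0.1506]
eef_rot: [[-0.975, 0.222, -0.0], [0.222, 0.975, 0.0], [0.0, -0.0, -1.0]]
force: [0.7, -0.4, -1.5]
width: 0.021
```

>>> jog_arm --pt "1 0 0 0.05 0" --pt "1 0 0 0.05 0" --pt "1 0 0 0.05 0" --pt "1 0 0 0 0" --pt "1 0 0 0 0"

```text
time_s: 10.6
eef_pos: [0.4974, -0.1085, 0.1446]
eef_rot: [[-0.975, 0.222, -0.0], [0.222, 0.975, -0.0], [0.0, -0.0, -1.0]]
force: [0.0, -0.6, -1.4]
width: 0.021
```

>>> jog_arm --pt "1 0 0 0.05 0" --pt "1 0 0 0.05 0" --pt "1 0 0 0 0" --pt "1 0 0 0 0"

```text
time_s: 10.93
eef_pos: [0.4974, -0.1085, 0.1406]
eef_rot: [[-0.975, 0.222, -0.0], [0.222, 0.975, 0.0], [0.0, -0.0, -1.0]]
force: [-0.8, -1.0, -0.7]
width: 0.021
```

>>> jog_arm --pt "1 0 0 0.025 0" --pt "1 0 0 0.025 0" --pt "1 0 0 0.025 0" --pt "1 0 0 0 0" --pt "1 0 0 0 0"

```text
time_s: 11.35
eef_pos: [0.4975, -0.1085, 0.1377]
eef_rot: [[-0.975, 0.222, -0.0], [0.222, 0.975, 0.0], [0.0, -0.0, -1.0]]
force: [-0.1, 0.5, -1.4]
width: 0.0211
```

>>> jog_arm --pt "1 0 0 0.025 0" --pt "1 0 0 0.025 0" --pt "1 0 0 0.025 0" --pt "1 0 0 0 0" --pt "1 0 0 0 0"

```text
time_s: 11.77
eef_pos: [0.4978, -0.1086, 0.1349]
eef_rot: [[-0.975, 0.222, 0.001], [0.222, 0.975, -0.0], [-0.001, 0.0, -1.0]]
force: [1.2, -0.8, 2.3]
width: 0.0211
```

>>> jog_arm --pt "1 0 0 0.025 0" --pt "1 0 0 0.025 0" --pt "1 0 0 0 0" --pt "1 0 0 0 0"

```text
time_s: 12.1
eef_pos: [0.4978, -0.1085, 0.1329]
eef_rot: [[-0.975, 0.222, 0.001], [0.222, 0.975, -0.0], [-0.001, 0.0, -1.0]]
force: [0.3, 0.2, 3.8]
width: 0.0212
```

>>> jog_arm --pt "1 0 0 0.025 0" --pt "1 0 0 0 0" --pt "1 0 0 0 0"

```text
time_s: 12.35
eef_pos: [0.4978, -0.1085, 0.1319]
eef_rot: [[-0.975, 0.222, 0.001], [0.222, 0.975, 0.0], [-0.001, 0.0, -1.0]]
force: [0.6, -0.1, 4.0]
width: 0.0209
```

>>> jog_arm --pt "1 0 0 0.025 0" --pt "1 0 0 0 0" --pt "1 0 0 0 0"

```text
time_s: 12.6
eef_pos: [0.4974, -0.1084, 0.1304]
eef_rot: [[-0.975, 0.222, -0.0], [0.222, 0.975, 0.0], [0.0, -0.0, -1.0]]
force: [0.7, -0.3, -0.9]
width: 0.0211
```

>>> jog_arm --pt "1 0 0 0.025 0" --pt "1 0 0 0 0" --pt "1 0 0 0 0"

```text
time_s: 12.85
eef_pos: [0.4972, -0.1084, 0.1295]
eef_rot: [[-0.975, 0.222, -0.001], [0.222, 0.975, 0.0], [0.001, -0.0, -1.0]]
force: [1.4, 0.0, -1.2]
width: 0.0207
```

>>> jog_arm --pt "1 0 0 0.025 0" --pt "1 0 0 0 0" --pt "1 0 0 0 0"

```text
time_s: 13.1
eef_pos: [0.4973, -0.1085, 0.1286]
eef_rot: [[-0.975, 0.222, -0.0], [0.222, 0.975, 0.0], [0.0, -0.0, -1.0]]
force: [-0.5, -0.4, -0.8]
width: 0.0208
```

>>> jog_arm --pt "1 0 0 0.025 0" --pt "1 0 0 0 0" --pt "1 0 0 0 0"

```text
time_s: 13.35
eef_pos: [0.4974, -0.1085, 0.1276]
eef_rot: [[-0.975, 0.222, -0.0], [0.222, 0.975, 0.0], [0.0, -0.0, -1.0]]
force: [0.3, 0.6, -0.2]
width: 0.0208
```

>>> jog_arm --pt "1 0 0 0.025 0" --pt "1 0 0 0.025 0" --pt "1 0 0 0 0" --pt "1 0 0 0 0"

```text
time_s: 13.68
eef_pos: [0.4976, -0.1085, 0.1257]
eef_rot: [[-0.975, 0.222, 0.0], [0.222, 0.975, 0.0], [-0.0, 0.0, -1.0]]
force: [0.3, 0.0, 1.7]
width: 0.0211
```

>>> jog_arm --pt "1 0 0 0.025 0" --pt "1 0 0 0 0" --pt "1 0 0 0 0"

```text
time_s: 13.93
eef_pos: [0.4977, -0.1085, 0.1249]
eef_rot: [[-0.975, 0.222, 0.0], [0.222, 0.975, 0.0], [-0.0, 0.0, -1.0]]
force: [-0.2, -0.1, 5.2]
width: 0.0212
```

>>> jog_arm --pt "1 0 0 0.02 0" --pt "1 0 0 0 0" --pt "1 0 0 0 0"

```text
time_s: 14.18
eef_pos: [0.4977, -0.1086, 0.1241]
eef_rot: [[-0.975, 0.222, 0.0], [0.222, 0.975, 0.0], [-0.0, 0.0, -1.0]]
force: [-0.7, 0.5, 6.2]
width: 0.0209
```

>>> jog_arm --pt "1 0 0 0.02 0" --pt "1 0 0 0 0" --pt "1 0 0 0 0"

```text
time_s: 14.43
eef_pos: [0.4978, -0.1086, 0.1234]
eef_rot: [[-0.975, 0.222, 0.001], [0.222, 0.975, 0.0], [-0.001, 0.0, -1.0]]
force: [-0.0, -0.7, 6.8]
width: 0.0209
```

>>> jog_arm --pt "1 0 0 0.02 0" --pt "1 0 0 0 0" --pt "1 0 0 0 0"

```text
time_s: 14.68
eef_pos: [0.4976, -0.1085, 0.1223]
eef_rot: [[-0.975, 0.222, 0.0], [0.222, 0.975, -0.0], [-0.0, 0.0, -1.0]]
force: [0.5, -0.6, 3.8]
width: 0.0214
```

>>> jog_arm --pt "1 0 0 0.02 0" --pt "1 0 0 0 0" --pt "1 0 0 0 0"

```text
time_s: 14.93
eef_pos: [0.4978, -0.1086, 0.1219]
eef_rot: [[-0.975, 0.222, 0.001], [0.222, 0.975, 0.0], [-0.001, 0.0, -1.0]]
force: [-0.8, 0.3, 9.2]
width: 0.0214
```

>>> jog_arm --pt "1 0 0 0.015 0" --pt "1 0 0 0 0" --pt "1 0 0 0 0"

```text
time_s: 15.18
eef_pos: [0.4979, -0.1086, 0.1214]
eef_rot: [[-0.975, 0.222, 0.001], [0.222, 0.975, 0.0], [-0.001, 0.0, -1.0]]
force: [-2.2, 0.5, 10.1]
width: 0.0213
```

>>> jog_arm --pt "1 0 0 0.015 0" --pt "1 0 0 0 0" --pt "1 0 0 0 0"

```text
time_s: 15.43
eef_pos: [0.4979, -0.1087, 0.1209]
eef_rot: [[-0.975, 0.222, 0.001], [0.222, 0.975, 0.0], [-0.001, 0.0, -1.0]]
force: [-1.1, 0.7, 11.1]
width: 0.0217
```

Net force now follows the valve's 2 N/mm line (about 12.3 N, roughly 5 mm of depression), after a dip that looks like the catch. Now tug in small steps.

>>> jog_arm --pt "1 0 0 -0.02 0" --pt "1 0 0 0 0" --pt "1 0 0 0 0"

```text
time_s: 15.68
eef_pos: [0.4978, -0.1086, 0.1216]
eef_rot: [[-0.975, 0.222, 0.001], [0.222, 0.975, 0.0], [-0.001, 0.0, -1.0]]
force: [-1.1, -0.7, 9.6]
width: 0.0215
```

>>> jog_arm --pt "1 0 0 -0.02 0" --pt "1 0 0 0 0" --pt "1 0 0 0 0"

```text
time_s: 15.93
eef_pos: [0.4978, -0.1086, 0.1222]
eef_rot: [[-0.975, 0.222, 0.001], [0.222, 0.975, -0.0], [-0.001, 0.0, -1.0]]
force: [-0.6, 0.1, 7.3]
width: 0.0211
```

>>> jog_arm --pt "1 0 0 -0.02 0" --pt "1 0 0 0 0" --pt "1 0 0 0 0"

```text
time_s: 16.18
eef_pos: [0.4974, -0.1085, 0.1224]
eef_rot: [[-0.975, 0.222, -0.0], [0.222, 0.975, -0.0], [0.0, -0.0, -1.0]]
force: [2.6, -1.0, -1.7]
width: 0.0211
```

>>> jog_arm --pt "1 0 0 -0.02 0" --pt "1 0 0 0 0" --pt "1 0 0 0 0"

```text
time_s: 16.43
eef_pos: [0.4972, -0.1084, 0.1231]
eef_rot: [[-0.975, 0.222, -0.001], [0.222, 0.975, -0.0], [0.001, -0.0, -1.0]]
force: [3.0, -0.4, -7.4]
width: 0.0215
```

It's caught: the pull resists. Continue the tug to about 12–14 N.

>>> jog_arm --pt "1 0 0 -0.02 0" --pt "1 0 0 0 0" --pt "1 0 0 0 0"

```text
time_s: 16.68
eef_pos: [0.4972, -0.1084, 0.124]
eef_rot: [[-0.975, 0.222, -0.001], [0.222, 0.975, 0.0], [0.001, -0.0, -1.0]]
force: [2.2, -1.8, -10.8]
width: 0.0213
```

>>> jog_arm --pt "1 0 0 -0.02 0" --pt "1 0 0 0 0" --pt "1 0 0 0 0"

```text
time_s: 16.93
eef_pos: [0.4972, -0.1084, 0.1248]
eef_rot: [[-0.975, 0.222, -0.001], [0.222, 0.975, 0.0], [0.001, -0.0, -1.0]]
force: [3.3, -0.9, -14.0]
width: 0.0209
```

>>> jog_arm --pt "1 0 0 -0.015 0" --pt "1 0 0 0 0" --pt "1 0 0 0 0" --pt "1 0 0 0 0"

```text
time_s: 17.27
eef_pos: [0.4972, -0.1085, 0.1255]
eef_rot: [[-0.975, 0.222, -0.001], [0.222, 0.975, 0.0], [0.001, -0.0, -1.0]]
force: [2.5, -0.8, -16.2]
width: 0.021
```

```bash
cat > blue.py <<'E'
import cv2,numpy as np
from h import *
def rows(im):
    w=im[222:255,285:320].astype(int);m=np.clip(w[:,:,0]-w[:,:,2],0,80);return m[:, :].sum(1), (m.sum(1)*np.arange(222,255)).sum()/m.sum()
a=cv2.imread("pics/scene0.png");b=bot.read_camera("scene")[:,:,::-1].copy()
cv2.imwrite("pics/now.png",b)
for i in(a,b):
    r,c=rows(i);print(c.round(2),r[5:25].tolist())
E
python3 blue.py
```

```text
237.27 [0, 0, 0, 0, 201, 890, 1209, 1323, 905, 541, 442, 491, 787, 1283, 1163, 905, 375, 0, 0, 0]
237.03 [16, 20, 29, 30, 174, 645, 925, 754, 504, 457, 572, 1035, 1312, 1100, 733, 152, 0, 0, 0, 0]
```

The collar shows about 1 px (roughly 2.5 mm) of lift. Now ease back.

>>> jog_arm --pt "1 0 0 0.02 0" --pt "1 0 0 0.02 0" --pt "1 0 0 0.02 0" --pt "1 0 0 0.015 0" --pt "1 0 0 0 0" --pt "1 0 0 0 0" --pt "1 0 0 0 0"

```text
time_s: 17.9
eef_pos: [0.4976, -0.1085, 0.1229]
eef_rot: [[-0.975, 0.222, 0.0], [0.222, 0.975, 0.0], [-0.0, 0.0, -1.0]]
force: [0.3, -0.3, -7.3]
width: 0.0212
```

>>> jog_arm --pt "1 0 0 0.015 0" --pt "1 0 0 0 0" --pt "1 0 0 0 0"

```text
time_s: 18.15
eef_pos: [0.4977, -0.1086, 0.1224]
eef_rot: [[-0.975, 0.222, 0.001], [0.222, 0.975, 0.0], [-0.001, 0.0, -1.0]]
force: [-0.8, -0.1, -3.3]
width: 0.0212
```

>>> jog_arm --pt "1 0 0 0.01 0" --pt "1 0 0 0 0" --pt "1 0 0 0 0"

```text
time_s: 18.4
eef_pos: [0.498, -0.1086, 0.1223]
eef_rot: [[-0.975, 0.222, 0.001], [0.222, 0.975, 0.0], [-0.001, 0.0, -1.0]]
force: [-1.3, -0.2, 4.4]
width: 0.0209
```

>>> jog_arm --pt "1 0 0 0 0" --pt "1 0 0 0 0" --pt "1 0 0 0 0" --pt "1 0 0 0 0" --newtons 5

```text
time_s: 18.73
eef_pos: [0.4981, -0.1085, 0.1221]
eef_rot: [[-0.975, 0.222, 0.001], [0.222, 0.975, 0.0], [-0.001, 0.0, -1.0]]
force: [0.2, -0.0, 5.4]
width: 0.0218
```

>>> jog_arm --pt "0.2 0 0 0 0" --pt "0 0 0 0 0" --pt "-0.5 0 0 0 0" --pt "-1 0 0 0 0" --pt "-1 0 0 0 0" --pt "-1 0 0 0 0" --pt "-1 0 0 0 0" --pt "-1 0 0 0 0" --pt "-1 0 0 0 0" --pt "-1 0 0 0 0" --pt "-1 0 0 0 0" --pt "-1 0 0 0 0"

```text
time_s: 19.73
eef_pos: [0.4975, -0.1085, 0.1217]
eef_rot: [[-0.975, 0.222, 0.0], [0.222, 0.975, 0.0], [-0.0, 0.0, -1.0]]
force: [-0.9, -0.1, 0.5]
width: 0.0912
```

Open. Retract straight up, then move aside for a look.

>>> jog_arm --pt "-1 0 0 -0.2 0" --pt "-1 0 0 -0.5 0" --pt "-1 0 0 -0.7 0" --pt "-1 0 0 -0.7 0" --pt "-1 0 0 -0.7 0" --pt "-1 0 0 -0.7 0" --pt "-1 0.2 0.4 0 0" --pt "-1 0.2 0.7 0 0" --pt "-1 0.2 0.7 0 0" --pt "-1 0.2 0.7 0 0" --pt "-1 0.1 0.4 0 0" --pt "-1 0 0 0 0"

```text
time_s: 20.73
eef_pos: [0.4879, 0.017, 0.2622]
eef_rot: [[-0.976, 0.216, 0.0], [0.216, 0.976, 0.002], [0.0, 0.002, -1.0]]
force: [0.6, 0.5, -0.8]
width: 0.0916
```

```bash
python3 look.py f1; python3 - <<'E'
from h import *
for q in("riser_tip","shaker","tape","bar"):
    for c in("scene","top"): print(q,c,[np.round(d['xyz'],3).tolist() for d in bot.place_of(q,c)[:1]])
print(bot.sense()['time_s'])
E
python3 blue.py
```

```text
[0.4879 0.017  0.2622] [ 0.57  0.54 -0.75] [ 0.001 -0.032 -0.036] 0.09160885989860948
scene riser_tip []
scene riser_grip [([0.4983, -0.109, 0.1319], 0.6)]
scene fitting_mouth [([0.5012, -0.1098, 0.081], 0.87)]
scene crop origin [249 172]
top riser_tip []
top riser_grip [([0.8029, 0.0658, 0.0009], 0.5)]
top fitting_mouth [([0.5036, -0.1108, 0.0856], 0.91)]
top crop origin [305 210]
riser_tip scene []
riser_tip top []
shaker scene [[0.75, 0.214, 0.001]]
shaker top [[0.752, 0.208, -0.004]]
tape scene [[0.552, -0.326, -0.003]]
tape top [[0.551, -0.325, -0.005]]
bar scene [[0.803, 0.064, -0.0]]
bar top [[0.802, 0.067, -0.001]]
21.5333
237.27 [0, 0, 0, 0, 201, 890, 1209, 1323, 905, 541, 442, 491, 787, 1283, 1163, 905, 375, 0, 0, 0]
238.35 [12, 14, 22, 26, 26, 59, 479, 896, 876, 546, 446, 491, 804, 1339, 1166, 911, 379, 0, 0, 0]
```

View pics/f1.png

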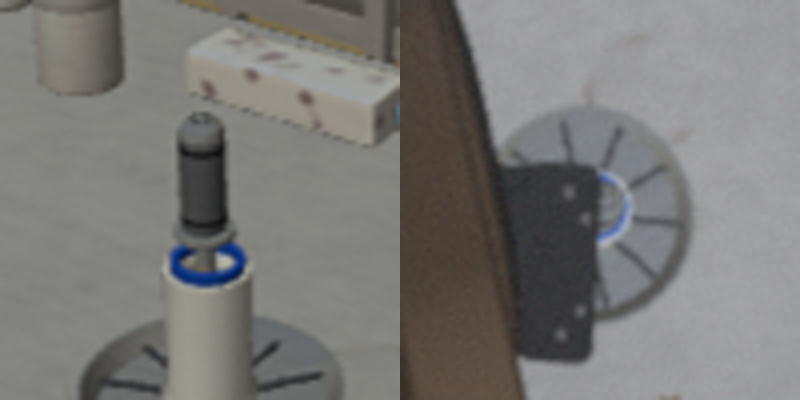

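The picture shows the riser upright at (200,180) in the left crop. The collar is back at its rest rows and the arm is clear.

```bash
python3 -c "
from plant import bot
print(bot.close_job())"
```

```text
the job is handed in; nothing more can be done
None
```

I took the riser from the stand, pushed it into the fitting until it caught, tugged it, let go, and handed the job in at about 21.6 s. No verdict was reported.

- **Push:** I pushed to about 12 N. The force rose at the valve's 2 N/mm, which suggests the valve was about 5 mm down, short of the 8.5 mm overload.
- **Tug:** The pull reached about 15 N. The camera shows the collar rising about 1 px, roughly 2.5 mm.
- **Final look:** The riser stands upright, with its grip at about z = 0.132 m, which puts the tip about 41 mm below the mouth. The near edge of the collar is back on its starting picture rows. The shaker, tape and bar read within about 3 mm of their first positions. The gripper is clear.

Some things did not line up:
- **Riser height in the grip:** After the lift the riser appeared to hang about 5 mm lower in the grip than the nominal grasp height. I corrected for that.
- **Early force bump:** There was a bump of about 5 N roughly 9 mm before the valve. It could have been the jaws spreading or the lead-in.
- **Top camera:** One final `riser_grip` detection from the top camera was false, because it landed on the bar.
- **Joint values:** The valve and collar figures are inferred from force and pictures, since neither joint could be read directly.

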